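# Sort the woodturner's finished pieces into their trays

### The arm

A 7-joint arm with a two-finger parallel gripper is mounted at the origin on the work surface. World frame = base frame: x ahead of the robot, y to its left, z up, the work surface at z = 0. Lengths are in m, angles in rad, forces in N, time in s.
With the tool pointing down it reaches from about 0.425 to 1.025 m from the base axis. Payload 9.4 kg.
Tool frame: the origin (TCP) lies on the centre line of the jaws, within the pads' length; the fingertips stand 17 mm ahead of it and the grasp point (between the pads) lies 2 mm behind it (r.finger_overhang is the distance from the TCP to the fingertips, in m); z points along the fingers, y is the line along which they close (so a half turn about z gives the same grasp; the last joint's range is limited). The gripper opens to 93 mm and grips with 3 to 60 N. Pads are 15 mm wide; open, the fingers measure 128 mm over their backs; the gripper's body (75 mm by 188 mm) begins 65 mm behind the grasp point.
Start: joints at [1.027, 0.599, -0.003, 1.599, 0.002, 0.943, -0.08], TCP at [0.326, -0.647, 0.236] pointing down, gripper open.
Joint ranges: [-2.57, 2.57], [-0.35, 1.97], [-1.29, 1.29], [0.11, 2.56], [-1.05, 4.19], [0.11, 1.86], [-2.63, 2.63]. Speed limits (rad/s): [2.22, 2.22, 3.01, 3.01, 3.14, 3.14, 3.14].

### API

Orientations are given as a unit quaternion [w, x, y, z].
In Python, from bench import r gives the robot as it stands.
- The arm moves only by the tool step_arm, never from a script. Its argument "steps" is a list of rows, each a list of 5 numbers: the finger opening in mm, from 0 to 93, then the shift along the tool's x, y, z in normalised numbers (1 is 1 m), then the turn about the tool's z in fractions of the full range, 1 being pi rad. A call has 1 to 20 rows; each row is the pose to reach, as a shift and turn from the pose commanded when the call began, along the tool's axes at that moment; what a row does not reach only later rows make up. A row lasts 1/12 s, in which the tool goes at most 41.7 mm and 7.16 degrees, less where a joint would pass 70% of its speed; a pose out of reach is approached as far as the arm can. Shift and turn numbers lie between -1 and 1, and a call with a number outside is refused. A call with a gripper value outside its range is refused whole. The fingers move at their own pace and stop on an object; "squeeze" is the grip in N (left out, the last holds). Time passes only in rows, so rows that repeat a pose let the fingers close. It gives the time, the measured TCP pose, the force, the opening and the grip force at its end, in the units of the state.
- r.get_obs(): the state, without advancing time (a new reading comes with each control period).
- r.get_image(name): name is "side" or "top"; returns a dict with "img" (480x640x3 uint8, red, green, blue), "camera_matrix" (3x3 intrinsics, pixels), "dist" ([k1, k2, p1, p2, k3] as OpenCV has them; the pictures are not rectified), "rvec" (rotation vector, rad) and "tvec" (3), from world to camera coordinates, as OpenCV has them. Camera axes: x right, y down, z forward; pixel columns grow to the right and rows downward; lengths in m; the calibration is good to about 2 mm. A picture is of the moment at which its call begins. There is no depth.
- r.hand_in(): hands the job in; it is judged then, once.
Trained networks look in a picture, given as the dict that the camera call returned (one of the last four; its "shot" number tells which), for a name from the list of things; names that differ only in an ending like _2 or _b are one class to them, and where a whole thing is asked for, a point or a joint stands for the part that bears it (a point fixed in the world has none). Each returns a list of dicts, best first, with "confidence" (0 to 1); they miss things now and then, are a little off and sometimes report something else, mostly with a low value. They report only what shows in the picture. A call takes as long as a camera call.
- r.recognise(thing, picture): "extent" ([left, top, width, height] in pixels, round what is visible of it).
- r.trace(thing, picture): "mask" (480x640 bool, what is visible of it) and "extent" ([left, top, width, height] in pixels, round what is visible of it).
- r.place_of(thing, picture): "location" ([column, row] in pixels: a listed point, or the origin of a listed thing).
The state is a dict: "clock": time; "q": joint angles; "qvel": joint speeds; "tau": joint torques, N m; "tcp_pos": TCP position; "ee_rot": TCP orientation; "contact_force": force on the tool from outside, world axes, zero at the start; "moment": the same for the moment, N m; "opening": finger opening in m; "grasp_force": force on a finger pad.
Only numpy, scipy, OpenCV 4.12 (cv2) and the standard library are available. Lean on these libraries where they do the work, as an engineer would, in place of code of your own. Each camera call takes 0.05 s, during which the arm holds its last target. There are 200 camera calls.

### The job

Clear the carving bench: stand the two pale lidded boxes upright in the blue tray and the two dark candle holders upright in the red tray, one to each bay, and lay the whittling knife flat and lengthwise in the long green tray. Leave the mug and the oil bottle standing where they are.

Things in the scene. Friction and masses are not known exactly. Their poses are not given: they have to be found in the camera images.
- box_a: closed round pale wooden box (solid, lid fixed on), 54 mm diameter, 58 mm high, straight-sided, thin dark line under the lid, upright on the table; plain lid. Origin: centre of its underside, z up.
- box_b: closed round pale wooden box (solid, lid fixed on), 54 mm diameter, 58 mm high, straight-sided, thin dark line under the lid, upright on the table; lid with a small dark dot (10 mm) in its middle. Origin: centre of its underside, z up.
- candle_a: dark wooden candle holder, 58 mm high, upright: round foot 60 mm diameter and 8 mm high, waist 42 mm diameter at 16 mm, straight barrel 50 mm diameter from 25 mm up to the top; brass band around the barrel and brass ring round the black socket in its dark top. Origin: centre of its underside, z up.
- candle_b: dark wooden candle holder, 58 mm high, upright: round foot 60 mm diameter and 8 mm high, waist 42 mm diameter at 16 mm, straight barrel 50 mm diameter from 25 mm up to the top; silvery band around the barrel and silvery ring round the black socket in its dark top. Origin: centre of its underside, z up.
- knife: whittling knife lying on the table, 150 mm long along its x axis, lying roughly along world y. Pale wooden handle 26 mm wide and 26 mm high from x = -75 to +20 mm (brass band at its front end), steel blade 4 mm thick from there to x = +75 mm. Balances near x = -15 mm. Origin: middle of the whole length, at the height of the underside; z up.
- blue_tray: fixed shallow blue tray, 90 (x) by 175 (y) by 18 mm high, walls and floor 5 mm thick; one divider, as high as the walls, splits it into two bays side by side along its y axis, each about 80 by 80 mm inside, centred at y = +42.5 and -42.5 mm, x = 0. Origin: centre of its underside on the table, z up; for the pale boxes. May stand at the left, the right or the far middle.
- red_tray: fixed shallow red tray, 90 (x) by 175 (y) by 18 mm high, walls and floor 5 mm thick; one divider, as high as the walls, splits it into two bays side by side along its y axis, each about 80 by 80 mm inside, centred at y = +42.5 and -42.5 mm, x = 0. Origin: centre of its underside on the table, z up; for the candle holders. May stand at the left, the right or the far middle.
- green_tray: fixed shallow long green tray without divider, 74 (x) by 190 (y) by 12 mm high, walls and floor 5 mm thick, inside 64 by 180 mm; for the knife, lying along the tray's y axis. Origin: centre of its underside on the table, z up. May stand at the left, the right or the far middle.
- oil_bottle: amber glass oil bottle, 56 mm diameter, 130 mm high, loose, standing beyond and beside the middle tray; to be left alone. Origin: centre of its underside, z up.
- mug: white mug, 76 mm diameter, 85 mm high, loose, handle pointing away from the robot, standing beyond and beside the middle tray; to be left alone. Origin: centre of its underside, z up.

How it is judged:
At the end, for the whole second after the job is handed in: Pale boxes in the blue tray, candle holders in the red, one to a bay: on the floor (4 mm), upright (0.1 rad), centres within 18 mm across and 60 mm along of the tray's middle. Knife flat in the green tray, within 22 mm of its middle and 0.25 rad of its length. All at rest (angle between each of box_a, box_b, candle_a, candle_b, knife's own z axis and vertical below 0.1 rad and z of box_a in the frame of blue_tray between 0.002 and 0.009 m and linear speed of each of box_a, box_b, candle_a, candle_b, knife below 0.02 m/s and angular speed of each of box_a, box_b, candle_a, candle_b, knife below 0.2 rad/s and x of box_a in the frame of blue_tray between -0.018 and 0.018 m and y of box_a in the frame of blue_tray between -0.06 and 0.06 m and z of box_b in the frame of blue_tray between 0.002 and 0.009 m and x of box_b in the frame of blue_tray between -0.018 and 0.018 m and y of box_b in the frame of blue_tray between -0.06 and 0.06 m and z of candle_a in the frame of red_tray between 0.002 and 0.009 m and x of candle_a in the frame of red_tray between -0.018 and 0.018 m and y of candle_a in the frame of red_tray between -0.06 and 0.06 m and z of candle_b in the frame of red_tray between 0.002 and 0.009 m and x of candle_b in the frame of red_tray between -0.018 and 0.018 m and y of candle_b in the frame of red_tray between -0.06 and 0.06 m and z of knife in the frame of green_tray between 0.002 and 0.01 m and x of knife in the frame of green_tray between -0.022 and 0.022 m and y of knife in the frame of green_tray between -0.022 and 0.022 m and angle between the x axis of knife and the y axis of green_tray, either way round below 0.25 rad); the robot touches nothing.
It fails at once if the oil bottle is pushed more than 20 mm from its place or tipped (distance of oil_bottle from where it was at the start of the episode above 0.02 m or angle between oil_bottle's own z axis and vertical above 0.3 rad).
It fails at once if the mug is pushed more than 20 mm from its place or tipped (distance of mug from where it was at the start of the episode above 0.02 m or angle between mug's own z axis and vertical above 0.3 rad).
It also fails if it takes over 128 s, if anything falls off the work surface, if the arm or the gripper's body presses on something with over 40 N, if the wrist force passes 120 N, or if a joint passes its speed limit or range.

## Working session

There is one attempt and no reset: what is moved stays moved. The work goes in short steps, Python scripts to look and compute and a tool call to move; the robot and the scene stay as the last step left them, time stands still between calls to the robot, and variables do not carry over. Pictures are saved under pics/ and viewed, at most 14 in all, crops included, and the job is handed in when it is done.

Besides the shell and the picture viewer there is one more tool, called as a command line: name --pt "numbers of a row" for each row, then --argument value for the rest. step_arm: Moves the arm, as the interface text tells. Its arguments: {"type":"object","properties":{"steps":{"type":"array","items":{"type":"array","items":{"type":"number"}}},"squeeze":{"type":"number"}},"required":["steps"]}

```bash
mkdir -p pics; cat > h.py <<'E'
import numpy as np, cv2
from bench import r
def ray(p,px):
    u=cv2.undistortPoints(np.array([[px]],float),np.array(p["camera_matrix"]),np.array(p["dist"]))[0,0]
    R=cv2.Rodrigues(np.array(p["rvec"],float))[0]; t=np.array(p["tvec"],float).ravel()
    return -R.T@t, R.T@np.array([u[0],u[1],1.])
def at(p,px,z):
    c,d=ray(p,px); return c+d*(z-c[2])/d[2]
def save(p,n): cv2.imwrite(f"pics/{n}.png",p["img"][:,:,::-1])
E
python3 - <<'E'
from h import *
o=r.get_obs(); print(o["tcp_pos"],o["ee_rot"],o["clock"])
for n in("top","side"):
    p=r.get_image(n); save(p,n+"0"); print(n,ray(p,(320,240))[0].round(3))
    for t in["box_a","candle_a","knife","blue_tray","red_tray","green_tray","oil_bottle","mug"]:
        for d in r.place_of(t,p)[:3]:
            print(t,round(d["confidence"],2),np.round(d["location"],1),at(p,d["location"],0).round(3)[:2])
E
```

```text
[ 0.32605335 -0.64702951  0.23477056] [-7.19639664e-04  9.72870987e-01  2.31347052e-01 -2.57971260e-04] 0.0
top [0.461 0.012 1.03 ]
box_a 0.97 [373.5 310. ] [ 0.432 -0.098]
box_a 0.6 [165.6 316.6] [0.414 0.25 ]
candle_a 0.82 [269.8 295. ] [0.454 0.077]
candle_a 0.65 [459.5 322.8] [ 0.413 -0.244]
knife 0.93 [299.8 242.1] [0.544 0.028]
blue_tray 0.87 [130.1 238.5] [0.544 0.316]
red_tray 0.57 [494.2 233.3] [ 0.566 -0.304]
green_tray 0.81 [324.8 168.1] [ 0.672 -0.012]
oil_bottle 0.93 [430.8 143. ] [ 0.721 -0.195]
mug 0.67 [202.  145.6] [0.707 0.2  ]
side [0.422 0.628 0.415]
box_a 0.94 [403.8 258. ] [ 0.43  -0.089]
candle_a 0.81 [417.  221.6] [ 0.414 -0.238]
candle_a 0.56 [378.4 314.2] [0.455 0.079]
knife 0.62 [328.7 285.9] [0.539 0.024]
knife 0.49 [269.1 440. ] [0.542 0.319]
blue_tray 0.62 [269.7 441.5] [0.541 0.321]
red_tray 0.91 [346.3 202.1] [ 0.567 -0.299]
green_tray 0.62 [256.8 263. ] [ 0.671 -0.015]
oil_bottle 0.97 [266.5 217.6] [ 0.71  -0.186]
oil_bottle 0.2 [380.1 314.4] [0.453 0.079]
mug 0.61 [178.  341.7] [0.707 0.199]
```

View pics/top0.png

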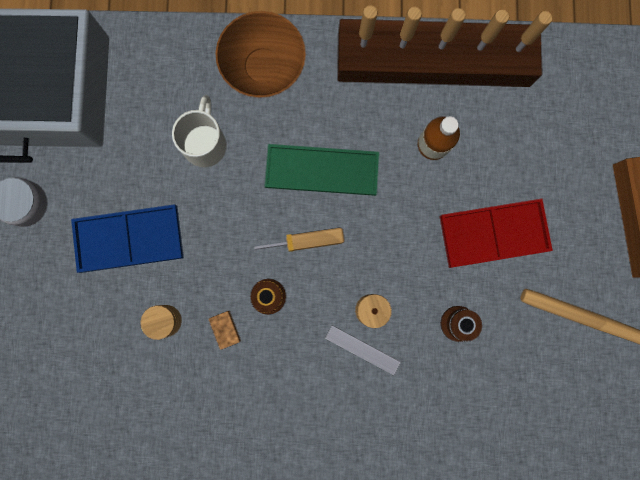

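View pics/side0.png

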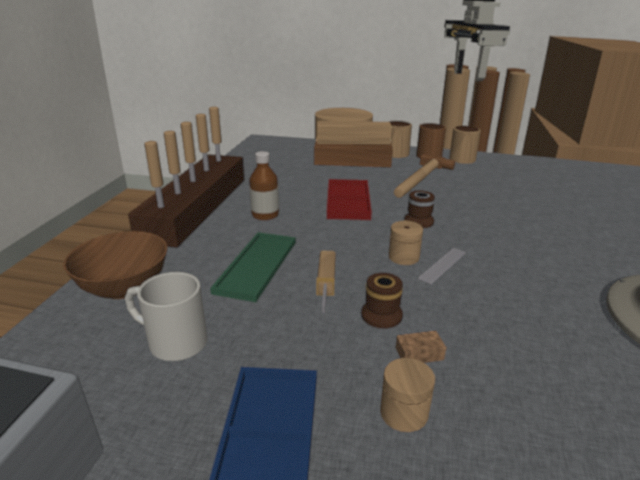

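The top picture shows the plain box at (159,322), the dotted box at (374,311), the brass candle at (267,296) and the silver candle at (461,324). The knife is at (300,240) with its blade to the left. The blue tray is on the left, red on the right and green in the middle. The side picture agrees. Next I'll refine the positions with model fits to the masks.

```bash
cat >> h.py <<'E'
from scipy.optimize import minimize
BOX=[(0,27),(58,27)]; CAN=[(0,30),(8,30),(16,21),(25,25),(58,25)]
def proj(p,X): return cv2.projectPoints(np.array(X,float),np.array(p["rvec"],float),np.array(p["tvec"],float),np.array(p["camera_matrix"]),np.array(p["dist"]))[0][:,0]
def rend(p,prof,x,y,z0=0,S=4):
    a=np.linspace(0,2*np.pi,40); m=np.zeros((480,640),np.uint8); L=[]
    for z,rad in prof: L.append(proj(p,np.c_[x+rad/1e3*np.cos(a),y+rad/1e3*np.sin(a),0*a+z/1e3+z0]))
    for A,B in zip(L,L[1:]):
        h=cv2.convexHull(np.vstack([A,B]).astype(np.float32)); cv2.fillConvexPoly(m,np.round(h*16).astype(np.int32),1,shift=4)
    return m>0
def fit(p,mask,prof,x,y):
    f=lambda v:1-(lambda m:(m&mask).sum()/(m|mask).sum())(rend(p,prof,*v))
    s=minimize(f,[x,y],method="Nelder-Mead",options=dict(initial_simplex=[[x,y],[x+.01,y],[x,y+.01]],xatol=2e-4,fatol=1e-4))
    return s.x.round(4),round(1-s.fun,3)
def rect(p,mask,z):
    c=max(cv2.findContours(mask.astype(np.uint8),0,1)[0],key=cv2.contourArea)[:,0]
    P=np.array([at(p,q,z)[:2] for q in c.astype(float)]).astype(np.float32)
    return cv2.minAreaRect(P*1000)
E
python3 - <<'E'
from h import *
for n in("top","side"):
    p=r.get_image(n)
    for t,pr in(("box_a",BOX),("candle_a",CAN)):
        for d in r.trace(t,p)[:3]:
            if d["confidence"]<.15: continue
            l,tp,w,h=d["extent"]; g=at(p,(l+w/2,tp+h/2),.029)
            print(n,t,round(d["confidence"],2),np.round(d["extent"]),*fit(p,d["mask"],pr,g[0],g[1]))
    for t,z in(("blue_tray",.018),("red_tray",.018),("green_tray",.012),("knife",.02)):
        for d in r.trace(t,p)[:2]: 
            if d["confidence"]>.15: print(n,t,round(d["confidence"],2),[np.round(v,1) for v in rect(p,d["mask"],z)])
E
```

```text
top box_a 0.81 [359. 292.  34.  33.] [ 0.4332 -0.0931] 0.94
top box_a 0.68 [139. 306.  44.  35.] [0.4073 0.2503] 0.9
top candle_a 0.89 [253. 281.  34.  36.] [0.4519 0.0788] 0.915
top candle_a 0.74 [442. 306.  42.  33.] [ 0.4124 -0.2401] 0.871
top blue_tray 0.82 [array([543.1, 316.2]), array([ 92.1, 178.7]), np.float64(9.2)]
top red_tray 0.96 [array([ 564.8, -301.2]), array([ 93.1, 182.1]), np.float64(10.8)]
top red_tray 0.39 [array([666.4,  -6.1]), array([190. ,  75.6]), np.float64(87.2)]
top green_tray 0.67 [array([667.8,  -5.6]), array([189.8,  76. ]), np.float64(87.0)]
top knife 0.81 [array([544.3,  27.7]), array([ 28. , 143.7]), np.float64(10.2)]
side box_a 0.95 [386. 221.  38.  45.] [ 0.4319 -0.0937] 0.954
side box_a 0.55 [380. 358.  56.  74.] [0.4075 0.25  ] 0.949
side candle_a 0.69 [359. 275.  44.  53.] [0.4515 0.0779] 0.93
side candle_a 0.55 [404. 189.  31.  40.] [ 0.4109 -0.2436] 0.839
side blue_tray 0.83 [array([545.2, 305.6]), array([ 92.3, 150.3]), np.float64(9.4)]
side red_tray 0.65 [array([ 562.1, -282.7]), array([ 93.4, 212. ]), np.float64(10.1)]
side green_tray 0.73 [array([663.9,   3.7]), array([205.9,  81.5]), np.float64(86.6)]
side knife 0.71 [array([543.6,  34.8]), array([ 27. , 168.4]), np.float64(9.7)]
```

The rows are not in the units I measure in: shifts go in shares of 1 m and turns go in shares of pi rad. I convert before sending: -1.104 rad / 3.1416 = -0.3514.

step_arm --pt "93 0 0 0 -0.0382" --pt "93 0 0 0 -0.0764" --pt "93 0 0 0 -0.1146" --pt "93 0 0 0 -0.1528" --pt "93 0 0 0 -0.191" --pt "93 0 0 0 -0.2292" --pt "93 0 0 0 -0.2674" --pt "93 0 0 0 -0.3056" --pt "93 0 0 0 -0.3438" --pt "93 0 0 0 -0.3514" --pt "93 0 0 0 -0.3514" --pt "93 0 0 0 -0.3514"

```text
clock: 2.6
tcp_pos: [0.3261, -0.6475, 0.2356]
ee_rot: [-0.0, 0.708, 0.706, 0.0]
contact_force: [-0.5, -0.0, 0.3]
opening: 0.0932
grasp_force: 0.0
```

Converted, 405 mm / 1000 = 0.405, 110 mm / 1000 = 0.11.

step_arm --pt "93 0.405 0.085 0 0" --pt "93 0.405 0.085 0 0" --pt "93 0.405 0.085 0 0" --pt "93 0.405 0.085 0 0" --pt "93 0.405 0.085 0 0" --pt "93 0.405 0.085 0 0" --pt "93 0.405 0.085 0 0" --pt "93 0.405 0.085 0 0" --pt "93 0.405 0.085 0 0" --pt "93 0.405 0.085 0 0" --pt "93 0.405 0.085 0 0" --pt "93 0.405 0.085 0 0" --pt "93 0.405 0.085 0.04 0" --pt "93 0.405 0.085 0.08 0" --pt "93 0.405 0.085 0.11 0" --pt "93 0.405 0.085 0.11 0" --pt "93 0.405 0.085 0.11 0"

```text
clock: 4.02
tcp_pos: [0.4105, -0.2431, 0.1248]
ee_rot: [-0.002, 0.708, 0.706, -0.001]
contact_force: [0.7, -0.2, 0.5]
opening: 0.0929
grasp_force: 0.0
```

```bash
python3 - <<'E'
from h import *
o=r.get_obs(); print(o["tcp_pos"],o["q"].round(2) if hasattr(o["q"],"round") else o["q"])
p=r.get_image("side"); save(p,"s1")
for d in r.trace("candle_b",p)[:3]: print(round(d["confidence"],2),np.round(d["extent"]),fit(p,d["mask"],CAN,.4115,-.242))
q=p["img"][120:320,300:560]; cv2.imwrite("pics/s1c.png",cv2.resize(q,None,fx=3,fy=3)[:,:,::-1])
E
```

```text
[ 0.41046081 -0.24308623  0.12484727] [ 0.62  0.5  -0.29  2.24  0.32  0.44  0.07]
0.8 [358. 271.  48.  57.] (array([ 0.4115, -0.242 ]), np.float64(0.0))
0.58 [404. 189.  33.  40.] (array([ 0.4108, -0.2403]), np.float64(0.853))
```

View pics/s1c.png

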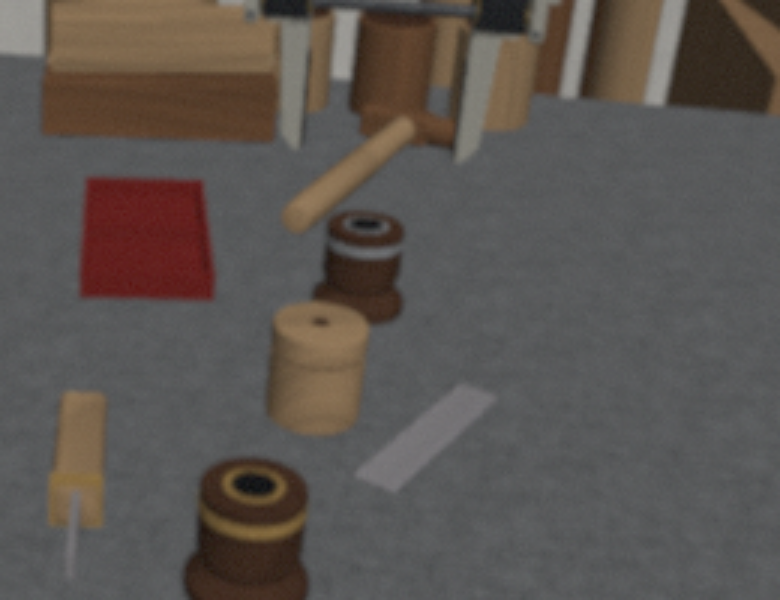

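The crop shows the open jaws above and astride the silver candle, which is near full-image (421,195). I'll go down and grip it.

Converted, 81 mm / 1000 = 0.081, 70 mm / 1000 = 0.07.

step_arm --pt "93 0.001 0.001 0.025 0" --pt "93 0.001 0.001 0.05 0" --pt "93 0.001 0.001 0.07 0" --pt "93 0.001 0.001 0.081 0" --pt "93 0.001 0.001 0.081 0" --pt "93 0.001 0.001 0.081 0" --pt "30 0.001 0.001 0.081 0" --pt "30 0.001 0.001 0.081 0" --pt "30 0.001 0.001 0.081 0" --pt "30 0.001 0.001 0.081 0" --pt "30 0.001 0.001 0.081 0" --pt "30 0.001 0.001 0.081 0" --pt "30 0.001 0.001 0.081 0" --pt "30 0.001 0.001 0.081 0" --pt "30 0.001 0.001 0.081 0" --pt "30 0.001 0.001 0.081 0" --squeeze 25

```text
clock: 5.45
tcp_pos: [0.4122, -0.2414, 0.0447]
ee_rot: [-0.0, 0.707, 0.707, -0.0]
contact_force: [-1.2, 0.4, 3.0]
opening: 0.05
grasp_force: 25.0
```

Converted, 161 mm / 1000 = 0.161, -105 mm / 1000 = -0.105.

step_arm --pt "30 0 0 -0.02 0" --pt "30 0 0 -0.05 0" --pt "30 0 0 -0.08 0" --pt "30 -0.035 0.053 -0.08 0" --pt "30 -0.07 0.107 -0.08 0" --pt "30 -0.105 0.161 -0.08 0" --pt "30 -0.105 0.161 -0.08 0" --pt "30 -0.105 0.161 -0.08 0" --pt "30 -0.105 0.161 -0.08 0" --pt "30 -0.105 0.161 -0.05 0" --pt "30 -0.105 0.161 -0.025 0" --pt "30 -0.105 0.161 -0.025 0" --pt "30 -0.105 0.161 -0.025 0" --pt "30 -0.105 0.161 -0.025 0"

```text
clock: 6.62
tcp_pos: [0.5734, -0.3463, 0.0704]
ee_rot: [0.0, 0.707, 0.707, 0.0]
contact_force: [0.3, 0.2, -1.2]
opening: 0.0498
grasp_force: 25.0
```

```bash
python3 - <<'E'
from h import *
o=r.get_obs(); print(o["tcp_pos"],o["opening"],o["contact_force"])
p=r.get_image("side"); 
q=p["img"][100:300,240:500]; cv2.imwrite("pics/s2c.png",cv2.resize(q,None,fx=3,fy=3)[:,:,::-1])
E
```

```text
[ 0.57341808 -0.34628424  0.07039421] 0.049774426658608074 [ 0.28244272  0.20380143 -1.23980954]
```

View pics/s2c.png

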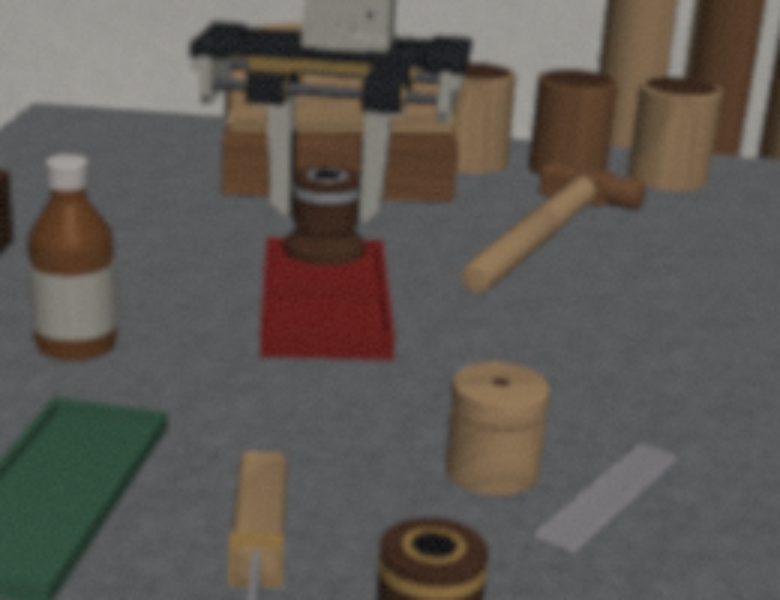

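The silver candle hangs upright over the right-hand bay of the red tray, with its foot at about full-image (348,182). I'll lower it, release and retreat.

step_arm --pt "30 0 0 0.01 0" --pt "30 0 0 0.017 0" --pt "30 0 0 0.02 0" --pt "30 0 0 0.02 0" --pt "30 0 0 0.02 0" --pt "90 0 0 0.02 0" --pt "90 0 0 0.02 0" --pt "90 0 0 0.02 0" --pt "90 0 0 0.02 0" --pt "90 0 0 0.02 0" --pt "90 0 0 0.02 0" --pt "90 0 0 0.02 0" --pt "90 0 0 0 0" --pt "90 0 0 -0.04 0" --pt "90 0 0 -0.08 0" --pt "90 0 0 -0.095 0"

```text
clock: 8.0
tcp_pos: [0.5751, -0.347, 0.1697]
ee_rot: [0.003, 0.707, 0.707, 0.001]
contact_force: [0.9, 0.0, 0.3]
opening: 0.0904
grasp_force: 0.0
```

Converted, 425 mm / 1000 = 0.425, -122 mm / 1000 = -0.122.

step_arm --pt "93 0.425 -0.122 0 0" --pt "93 0.425 -0.122 0 0" --pt "93 0.425 -0.122 0 0" --pt "93 0.425 -0.122 0 0" --pt "93 0.425 -0.122 0 0" --pt "93 0.425 -0.122 0 0" --pt "93 0.425 -0.122 0 0" --pt "93 0.425 -0.122 0 0" --pt "93 0.425 -0.122 0 0" --pt "93 0.425 -0.122 0 0" --pt "93 0.425 -0.122 0 0" --pt "93 0.425 -0.122 0 0" --pt "93 0.425 -0.122 0 0" --pt "93 0.425 -0.122 0 0" --pt "93 0.425 -0.122 0 0"

```text
clock: 9.25
tcp_pos: [0.4516, 0.0772, 0.1646]
ee_rot: [0.0, 0.708, 0.706, -0.0]
contact_force: [-0.3, -0.2, 0.6]
opening: 0.0931
grasp_force: 0.0
```

```bash
python3 - <<'E'
from h import *
o=r.get_obs(); print(o["tcp_pos"],o["opening"],np.round(o["q"],2))
for n in("top","side"):
    p=r.get_image(n); save(p,n+"3")
    for d in r.trace("candle_a",p)[:3]:
        l,tp,w,h=d["extent"]; g=at(p,(l+w/2,tp+h/2),.029)
        print(n,round(d["confidence"],2),np.round(d["extent"]),fit(p,d["mask"],CAN,g[0],g[1]))
E
```

```text
[0.45157261 0.07723209 0.16458604] 0.09312540512299326 [-0.05  0.41 -0.33  2.25  0.27  0.51 -0.59]
top 0.65 [504. 209.  42.  36.] (array([ 0.5741, -0.3474]), np.float64(0.919))
top 0.53 [358. 292.  34.  36.] (array([ 0.4319, -0.095 ]), np.float64(0.877))
side 0.93 [357. 272.  46.  55.] (array([0.4519, 0.0779]), np.float64(0.922))
side 0.56 [332. 168.  26.  27.] (array([ 0.5764, -0.36  ]), np.float64(0.269))
```

View pics/side3.png

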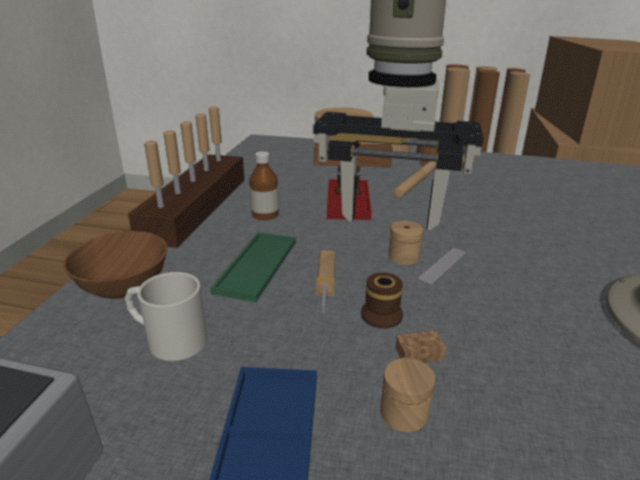

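The side view has the jaws above the brass candle at (382,300). The silver one stands in the red tray, measured at (0.574, -0.347). Gripping the brass one next.

Converted, 120 mm / 1000 = 0.12, 112 mm / 1000 = 0.112.

step_arm --pt "93 0.001 0 0.035 0" --pt "93 0.001 0 0.07 0" --pt "93 0.001 0 0.095 0" --pt "93 0.001 0 0.112 0" --pt "93 0.001 0 0.12 0" --pt "93 0.001 0 0.12 0" --pt "93 0.001 0 0.12 0" --pt "30 0.001 0 0.12 0" --pt "30 0.001 0 0.12 0" --pt "30 0.001 0 0.12 0" --pt "30 0.001 0 0.12 0" --pt "30 0.001 0 0.12 0" --pt "30 0.001 0 0.12 0" --pt "30 0.001 0 0.12 0" --pt "30 0.001 0 0.12 0" --pt "30 0.001 0 0.12 0" --pt "30 0.001 0 0.1 0" --pt "30 0.001 0 0.06 0" --pt "30 0.001 0 0.02 0" --pt "30 0.001 0 0.02 0"

```text
clock: 11.12
tcp_pos: [0.4531, 0.0801, 0.1498]
ee_rot: [0.002, 0.707, 0.707, 0.003]
contact_force: [1.2, -0.0, -1.3]
opening: 0.0494
grasp_force: 25.0
```

step_arm --pt "30 -0.341 0.106 0 0" --pt "30 -0.341 0.106 0 0" --pt "30 -0.341 0.106 0 0" --pt "30 -0.341 0.106 0 0" --pt "30 -0.341 0.106 0 0" --pt "30 -0.341 0.106 0 0" --pt "30 -0.341 0.106 0 0" --pt "30 -0.341 0.106 0 0" --pt "30 -0.341 0.106 0 0" --pt "30 -0.341 0.106 0 0" --pt "30 -0.341 0.106 0 0" --pt "30 -0.341 0.106 0 0" --pt "30 -0.341 0.106 0.035 0" --pt "30 -0.341 0.106 0.065 0" --pt "30 -0.341 0.106 0.075 0" --pt "30 -0.341 0.106 0.075 0" --pt "30 -0.341 0.106 0.075 0"

```text
clock: 12.53
tcp_pos: [0.5574, -0.2601, 0.0699]
ee_rot: [-0.001, 0.706, 0.708, -0.0]
contact_force: [1.1, -0.0, -1.0]
opening: 0.0494
grasp_force: 25.0
```

Converted, -95 mm / 1000 = -0.095, -80 mm / 1000 = -0.08.

step_arm --pt "30 -0.003 0 0.01 0" --pt "30 -0.003 0 0.017 0" --pt "30 -0.003 0 0.02 0" --pt "30 -0.003 0 0.02 0" --pt "30 -0.003 0 0.02 0" --pt "90 -0.003 0 0.02 0" --pt "90 -0.003 0 0.02 0" --pt "90 -0.003 0 0.02 0" --pt "90 -0.003 0 0.02 0" --pt "90 -0.003 0 0.02 0" --pt "90 -0.003 0 0.02 0" --pt "90 -0.003 0 0.02 0" --pt "90 -0.003 0 0 0" --pt "90 -0.003 0 -0.04 0" --pt "90 -0.003 0 -0.08 0" --pt "90 -0.003 0 -0.095 0" --pt "90 -0.003 0 -0.095 0"

```text
clock: 13.95
tcp_pos: [0.5592, -0.2651, 0.1689]
ee_rot: [0.003, 0.707, 0.707, 0.001]
contact_force: [-0.0, -0.4, 0.1]
opening: 0.09
grasp_force: 0.0
```

Converted, 169 mm / 1000 = 0.169, -125 mm / 1000 = -0.125.

step_arm --pt "93 0.169 -0.125 0 0" --pt "93 0.169 -0.125 0 0" --pt "93 0.169 -0.125 0 0" --pt "93 0.169 -0.125 0 0" --pt "93 0.169 -0.125 0 0" --pt "93 0.169 -0.125 0 0" --pt "93 0.169 -0.125 0 0" --pt "93 0.169 -0.125 0 0" --pt "93 0.169 -0.125 0 0"

```text
clock: 14.7
tcp_pos: [0.4332, -0.0963, 0.1644]
ee_rot: [0.0, 0.708, 0.707, 0.0]
contact_force: [0.5, -0.3, -1.3]
opening: 0.0927
grasp_force: 0.0
```

```bash
python3 - <<'E'
from h import *
o=r.get_obs(); print(o["tcp_pos"],o["opening"],np.round(o["q"],2))
for n,t,pr in(("top","candle_a",CAN),("side","candle_a",CAN),("side","box_b",BOX)):
    p=r.get_image(n)
    for d in r.trace(t,p)[:3]:
        l,tp,w,h=d["extent"]; g=at(p,(l+w/2,tp+h/2),.029)
        print(n,t,round(d["confidence"],2),np.round(d["extent"]),fit(p,d["mask"],pr,g[0],g[1]))
E
```

```text
[ 0.43321159 -0.09631488  0.16436177] 0.09266029540103027 [ 0.39  0.41 -0.39  2.28  0.32  0.51 -0.26]
top candle_a 0.95 [502. 209.  46.  34.] (array([ 0.5752, -0.3475]), np.float64(0.934))
top candle_a 0.65 [456. 218.  42.  38.] (array([ 0.5579, -0.2653]), np.float64(0.97))
side candle_a 0.87 [332. 163.  28.  29.] (array([ 0.5769, -0.3675]), np.float64(0.45))
side candle_a 0.61 [329. 177.  31.  35.] (array([ 0.5598, -0.2772]), np.float64(0.904))
side candle_a 0.17 [210. 365. 108. 115.] (array([0.5362, 0.3344]), np.float64(0.434))
side box_b 0.97 [388. 220.  35.  46.] (array([ 0.4318, -0.0939]), np.float64(0.955))
side box_b 0.67 [382. 359.  50.  74.] (array([0.4074, 0.2502]), np.float64(0.925))
```

Converted, 120 mm / 1000 = 0.12, 112 mm / 1000 = 0.112.

step_arm --pt "93 0.002 0 0.035 0" --pt "93 0.002 0 0.07 0" --pt "93 0.002 0 0.095 0" --pt "93 0.002 0 0.112 0" --pt "93 0.002 0 0.12 0" --pt "93 0.002 0 0.12 0" --pt "93 0.002 0 0.12 0" --pt "30 0.002 0 0.12 0" --pt "30 0.002 0 0.12 0" --pt "30 0.002 0 0.12 0" --pt "30 0.002 0 0.12 0" --pt "30 0.002 0 0.12 0" --pt "30 0.002 0 0.12 0" --pt "30 0.002 0 0.12 0" --pt "30 0.002 0 0.12 0" --pt "30 0.002 0 0.12 0" --pt "30 0.002 0 0.1 0" --pt "30 0.002 0 0.06 0" --pt "30 0.002 0 0.02 0" --pt "30 0.002 0 0.02 0"

```text
clock: 16.67
tcp_pos: [0.434, -0.0937, 0.1497]
ee_rot: [0.003, 0.707, 0.707, 0.002]
contact_force: [-0.8, -0.7, -0.9]
opening: 0.0535
grasp_force: 25.0
```

Converted, 371 mm / 1000 = 0.371, 118 mm / 1000 = 0.118.

step_arm --pt "30 0.371 0.118 0 0" --pt "30 0.371 0.118 0 0" --pt "30 0.371 0.118 0 0" --pt "30 0.371 0.118 0 0" --pt "30 0.371 0.118 0 0" --pt "30 0.371 0.118 0 0" --pt "30 0.371 0.118 0 0" --pt "30 0.371 0.118 0 0" --pt "30 0.371 0.118 0 0" --pt "30 0.371 0.118 0 0" --pt "30 0.371 0.118 0 0" --pt "30 0.371 0.118 0 0" --pt "30 0.371 0.118 0.035 0" --pt "30 0.371 0.118 0.065 0" --pt "30 0.371 0.118 0.075 0" --pt "30 0.371 0.118 0.075 0" --pt "30 0.371 0.118 0.075 0"

```text
clock: 18.08
tcp_pos: [0.5501, 0.2764, 0.0697]
ee_rot: [0.0, 0.707, 0.707, -0.001]
contact_force: [0.3, 0.8, -0.2]
opening: 0.0535
grasp_force: 25.0
```

Box_a is at about (0.4075, 0.250). The return shift from here is dx = -143, dy = -26.

Converted, -95 mm / 1000 = -0.095, -80 mm / 1000 = -0.08.

step_arm --pt "30 0 0 0.01 0" --pt "30 0 0 0.017 0" --pt "30 0 0 0.02 0" --pt "30 0 0 0.02 0" --pt "30 0 0 0.02 0" --pt "90 0 0 0.02 0" --pt "90 0 0 0.02 0" --pt "90 0 0 0.02 0" --pt "90 0 0 0.02 0" --pt "90 0 0 0.02 0" --pt "90 0 0 0.02 0" --pt "90 0 0 0.02 0" --pt "90 0 0 0 0" --pt "90 0 0 -0.04 0" --pt "90 0 0 -0.08 0" --pt "90 0 0 -0.095 0" --pt "90 0 0 -0.095 0"

```text
clock: 19.5
tcp_pos: [0.552, 0.2787, 0.1689]
ee_rot: [0.001, 0.707, 0.707, 0.003]
contact_force: [1.2, 0.1, -0.5]
opening: 0.0903
grasp_force: 0.0
```

Converted, -143 mm / 1000 = -0.143, -26 mm / 1000 = -0.026.

step_arm --pt "93 -0.026 -0.143 0 0" --pt "93 -0.026 -0.143 0 0" --pt "93 -0.026 -0.143 0 0" --pt "93 -0.026 -0.143 0 0" --pt "93 -0.026 -0.143 0 0" --pt "93 -0.026 -0.143 0 0" --pt "93 -0.026 -0.143 0 0" --pt "93 -0.026 -0.143 0 0"

```text
clock: 20.17
tcp_pos: [0.4085, 0.2519, 0.1643]
ee_rot: [-0.0, 0.707, 0.707, 0.0]
contact_force: [-0.7, -0.5, 0.6]
opening: 0.0929
grasp_force: 0.0
```

```bash
python3 - <<'E'
from h import *
o=r.get_obs(); print(o["tcp_pos"],o["opening"],np.round(o["q"],2))
for n in("top","side"):
    p=r.get_image(n)
    for d in r.trace("box_a",p)[:3]:
        l,tp,w,h=d["extent"]; g=at(p,(l+w/2,tp+h/2),.029)
        print(n,round(d["confidence"],2),np.round(d["extent"]),fit(p,d["mask"],BOX,g[0],g[1]))
E
```

```text
[0.40848272 0.25193407 0.1643026 ] 0.09287876312318204 [-0.39  0.44 -0.38  2.2   0.31  0.55 -1.01]
top 0.88 [128. 214.  40.  35.] (array([0.5513, 0.2796]), np.float64(0.97))
side 0.88 [243. 350.  55.  76.] (array([0.5518, 0.274 ]), np.float64(0.969))
side 0.76 [377. 359.  59.  73.] (array([0.4075, 0.2502]), np.float64(0.952))
```

Converted, 120 mm / 1000 = 0.12, 112 mm / 1000 = 0.112.

step_arm --pt "93 -0.002 -0.001 0.035 0" --pt "93 -0.002 -0.001 0.07 0" --pt "93 -0.002 -0.001 0.095 0" --pt "93 -0.002 -0.001 0.112 0" --pt "93 -0.002 -0.001 0.12 0" --pt "93 -0.002 -0.001 0.12 0" --pt "93 -0.002 -0.001 0.12 0" --pt "30 -0.002 -0.001 0.12 0" --pt "30 -0.002 -0.001 0.12 0" --pt "30 -0.002 -0.001 0.12 0" --pt "30 -0.002 -0.001 0.12 0" --pt "30 -0.002 -0.001 0.12 0" --pt "30 -0.002 -0.001 0.12 0" --pt "30 -0.002 -0.001 0.12 0" --pt "30 -0.002 -0.001 0.12 0" --pt "30 -0.002 -0.001 0.12 0" --pt "30 -0.002 -0.001 0.1 0" --pt "30 -0.002 -0.001 0.06 0" --pt "30 -0.002 -0.001 0.02 0" --pt "30 -0.002 -0.001 0.02 0"

```text
clock: 22.03
tcp_pos: [0.4078, 0.2509, 0.1499]
ee_rot: [0.001, 0.707, 0.707, 0.003]
contact_force: [0.3, 0.8, -1.3]
opening: 0.0535
grasp_force: 25.0
```

Converted, 130 mm / 1000 = 0.13, 111 mm / 1000 = 0.111.

step_arm --pt "30 0.111 0.13 0 0" --pt "30 0.111 0.13 0 0" --pt "30 0.111 0.13 0 0" --pt "30 0.111 0.13 0 0" --pt "30 0.111 0.13 0 0" --pt "30 0.111 0.13 0 0" --pt "30 0.111 0.13 0 0" --pt "30 0.111 0.13 0 0" --pt "30 0.111 0.13 0.035 0" --pt "30 0.111 0.13 0.065 0" --pt "30 0.111 0.13 0.075 0" --pt "30 0.111 0.13 0.075 0" --pt "30 0.111 0.13 0.075 0"

```text
clock: 23.12
tcp_pos: [0.5358, 0.3603, 0.07]
ee_rot: [-0.0, 0.707, 0.707, -0.0]
contact_force: [-0.3, -0.5, -0.6]
opening: 0.0537
grasp_force: 25.0
```

Converted, -95 mm / 1000 = -0.095, -80 mm / 1000 = -0.08.

step_arm --pt "30 0 0.002 0.01 0" --pt "30 0 0.002 0.017 0" --pt "30 0 0.002 0.02 0" --pt "30 0 0.002 0.02 0" --pt "30 0 0.002 0.02 0" --pt "90 0 0.002 0.02 0" --pt "90 0 0.002 0.02 0" --pt "90 0 0.002 0.02 0" --pt "90 0 0.002 0.02 0" --pt "90 0 0.002 0.02 0" --pt "90 0 0.002 0.02 0" --pt "90 0 0.002 0.02 0" --pt "90 0 0.002 0 0" --pt "90 0 0.002 -0.04 0" --pt "90 0 0.002 -0.08 0" --pt "90 0 0.002 -0.095 0" --pt "90 0 0.002 -0.095 0"

```text
clock: 24.53
tcp_pos: [0.5399, 0.362, 0.1692]
ee_rot: [0.0, 0.707, 0.707, 0.003]
contact_force: [0.5, 1.1, 0.8]
opening: 0.0899
grasp_force: 0.0
```

Converted, -348 mm / 1000 = -0.348, 9 mm / 1000 = 0.009, -0.178 rad / 3.1416 = -0.0567.

step_arm --pt "60 -0.348 0.009 0 -0.0318" --pt "60 -0.348 0.009 0 -0.0567" --pt "60 -0.348 0.009 0 -0.0567" --pt "60 -0.348 0.009 0 -0.0567" --pt "60 -0.348 0.009 0 -0.0567" --pt "60 -0.348 0.009 0 -0.0567" --pt "60 -0.348 0.009 0 -0.0567" --pt "60 -0.348 0.009 0 -0.0567" --pt "60 -0.348 0.009 0 -0.0567" --pt "60 -0.348 0.009 0 -0.0567" --pt "60 -0.348 0.009 0 -0.0567" --pt "60 -0.348 0.009 0 -0.0567" --pt "60 -0.348 0.009 0 -0.0567"

```text
clock: 25.62
tcp_pos: [0.5472, 0.0145, 0.1644]
ee_rot: [-0.0, 0.64, 0.768, 0.0]
contact_force: [-1.0, -1.0, 0.6]
opening: 0.0598
grasp_force: 0.0
```

```bash
python3 - <<'E'
from h import *
o=r.get_obs(); print(o["tcp_pos"],o["ee_rot"],o["opening"],np.round(o["q"],2))
for n in("top","side"):
    p=r.get_image(n); save(p,n+"4")
    for d in r.trace("box_a",p)[:2]:
        l,tp,w,h=d["extent"]; g=at(p,(l+w/2,tp+h/2),.029)
        print(n,round(d["confidence"],2),np.round(d["extent"]),fit(p,d["mask"],BOX,g[0],g[1]))
    if n=="side":
        for d in r.trace("knife",p)[:1]: print(d["confidence"],d["extent"],rect(p,d["mask"],.02))
# predicted knife outline drawn on side image
c=np.array([.5443,.0277]); a=np.radians(100.2); e=np.array([np.cos(a),np.sin(a)]); f=np.array([e[1],-e[0]])
P=[]
for u,v in((-75,-13),(-75,13),(20,13),(20,-13),(75,0)):P.append([*(c+e*u/1e3+f*v/1e3),.026 if u<50 else .013])
q=proj(p,P).astype(int); im=p["img"].copy(); cv2.polylines(im,[q[:4]],True,(255,0,0)); cv2.circle(im,tuple(map(int,q[4])),2,(255,0,0))
cv2.imwrite("pics/s4c.png",cv2.resize(im[160:360,220:480],None,fx=3,fy=3)[:,:,::-1])
E
```

```text
[0.54717788 0.01452793 0.16444296] [-3.31439671e-04  6.40466142e-01  7.67986281e-01  2.89067212e-04] 0.059814041983052756 [ 0.21  0.52 -0.48  2.05  0.38  0.65 -0.35]
top 0.95 [ 72. 219.  49.  38.] (array([0.539 , 0.3624]), np.float64(0.963))
top 0.94 [130. 216.  38.  36.] (array([0.5502, 0.278 ]), np.float64(0.918))
side 0.61 [245. 351.  54.  74.] (array([0.5522, 0.2732]), np.float64(0.894))
0.95 [316.1, 248.3, 21.1, 62.4] ((543.5814819335938, 34.707740783691406), (27.034183502197266, 168.49356079101562), 9.617530822753906)
```

View pics/s4c.png

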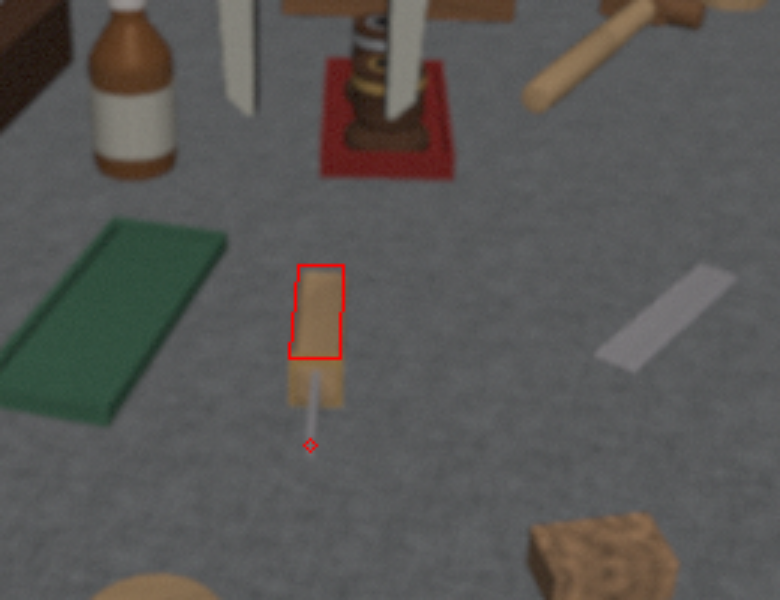

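The predicted outline (red) matches the handle, but the real knife sits about 4 mm further along +y, with its tip at crop (313,458) against 445 predicted. I'll shift the grasp 3 mm.

Converted, 135 mm / 1000 = 0.135, 127 mm / 1000 = 0.127.

step_arm --pt "60 0.003 0 0.035 0" --pt "60 0.003 0 0.07 0" --pt "60 0.003 0 0.105 0" --pt "60 0.003 0 0.127 0" --pt "60 0.003 0 0.135 0" --pt "60 0.003 0 0.135 0" --pt "60 0.003 0 0.135 0" --pt "10 0.003 0 0.135 0" --pt "10 0.003 0 0.135 0" --pt "10 0.003 0 0.135 0" --pt "10 0.003 0 0.135 0" --pt "10 0.003 0 0.135 0" --pt "10 0.003 0 0.135 0" --pt "10 0.003 0 0.135 0" --pt "10 0.003 0 0.135 0" --pt "10 0.003 0 0.135 0" --pt "10 0.003 0 0.11 0" --pt "10 0.003 0 0.08 0" --pt "10 0.003 0 0.08 0" --pt "10 0.003 0 0.08 0" --squeeze 35

```text
clock: 27.53
tcp_pos: [0.5475, 0.0154, 0.0858]
ee_rot: [0.001, 0.642, 0.767, 0.001]
contact_force: [-0.5, -0.3, -1.3]
opening: 0.0258
grasp_force: 35.0
```

```bash
python3 - <<'E'
from h import *
o=r.get_obs(); print(o["tcp_pos"],o["opening"],o["contact_force"],o["moment"])
p=r.get_image("side")
cv2.imwrite("pics/s5c.png",cv2.resize(p["img"][160:360,220:480],None,fx=3,fy=3)[:,:,::-1])
E
```

```text
[0.54750759 0.0153511  0.08575648] 0.02580662551777103 [-0.47761572 -0.28320903 -1.33540481] [-0.01610369 -0.09031505  0.08148099]
```

View pics/s5c.png

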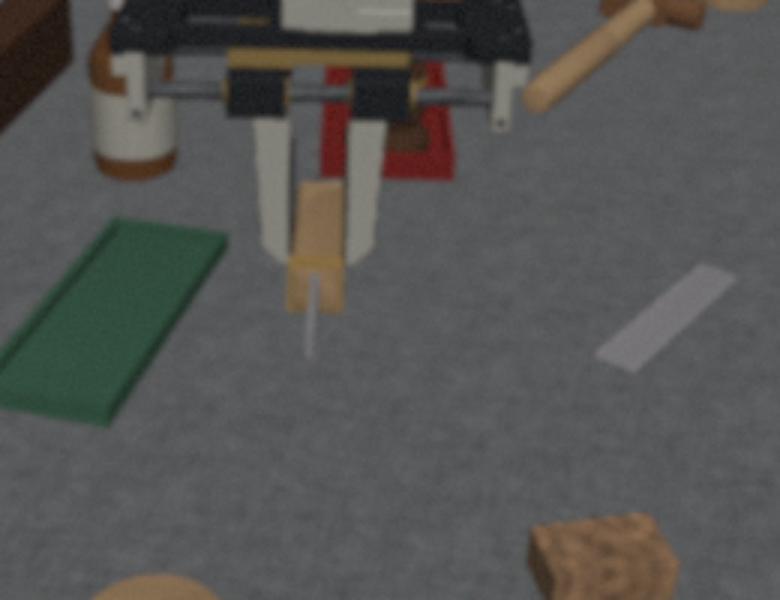

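Converted, 111 mm / 1000 = 0.111, -58 mm / 1000 = -0.058, 0.229 rad / 3.1416 = 0.0729.

step_arm --pt "10 -0.058 0.111 0 0.0318" --pt "10 -0.058 0.111 0 0.0637" --pt "10 -0.058 0.111 0 0.0729" --pt "10 -0.058 0.111 0 0.0729" --pt "10 -0.058 0.111 0 0.0729" --pt "10 -0.058 0.111 0 0.0729" --pt "10 -0.058 0.111 0 0.0729" --pt "10 -0.058 0.111 0.02 0.0729" --pt "10 -0.058 0.111 0.03 0.0729" --pt "10 -0.058 0.111 0.03 0.0729" --pt "10 -0.058 0.111 0.03 0.0729" --pt "10 -0.058 0.111 0.03 0.0729"

```text
clock: 28.58
tcp_pos: [0.6661, -0.0216, 0.055]
ee_rot: [-0.0, 0.725, 0.689, -0.0]
contact_force: [0.4, -0.1, -1.5]
opening: 0.0258
grasp_force: 35.0
```

```bash
python3 - <<'E'
from h import *
o=r.get_obs(); print(o["tcp_pos"],o["ee_rot"],o["opening"],o["contact_force"])
p=r.get_image("side")
cv2.imwrite("pics/s6c.png",cv2.resize(p["img"][160:360,160:420],None,fx=3,fy=3)[:,:,::-1])
E
```

```text
[ 0.66610493 -0.02159199  0.05495797] [-4.43795807e-05  7.24718627e-01  6.89044925e-01 -2.75086036e-05] 0.025830023782153103 [ 0.37029964 -0.09706788 -1.45722907]
```

View pics/s6c.png

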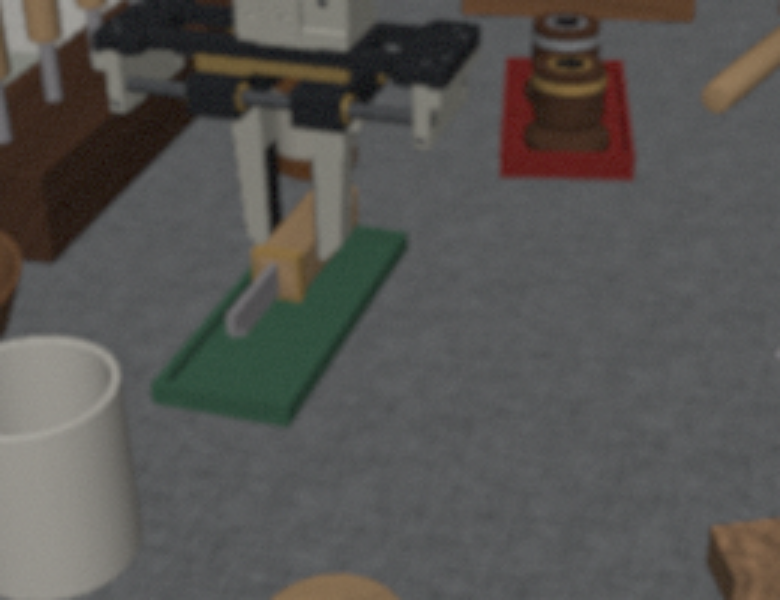

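The knife is level and in line over the green tray, both candles stand in the red tray at crop (567,95), and mug and bottle look untouched. I'll lower it and release.

Converted, -160 mm / 1000 = -0.16, -150 mm / 1000 = -0.15.

step_arm --pt "10 0 0 0.01 0" --pt "10 0 0 0.017 0" --pt "10 0 0 0.02 0" --pt "10 0 0 0.02 0" --pt "10 0 0 0.02 0" --pt "60 0 0 0.02 0" --pt "60 0 0 0.02 0" --pt "60 0 0 0.02 0" --pt "60 0 0 0.02 0" --pt "60 0 0 0.02 0" --pt "60 0 0 0 0" --pt "60 0 0 -0.04 0" --pt "60 0 0 -0.08 0" --pt "60 0 0 -0.12 0" --pt "60 0 0 -0.15 0" --pt "60 0 -0.08 -0.15 0" --pt "60 0 -0.16 -0.15 0" --pt "60 0 -0.16 -0.15 0" --pt "60 0 -0.16 -0.15 0" --pt "60 0 -0.16 -0.15 0"

```text
clock: 30.3
tcp_pos: [0.4991, -0.0142, 0.2045]
ee_rot: [-0.001, 0.724, 0.689, -0.003]
contact_force: [-1.0, -0.2, -0.1]
opening: 0.0601
grasp_force: 0.0
```

Converted, -200 mm / 1000 = -0.2, -20 mm / 1000 = -0.02.

step_arm --pt "60 -0.2 -0.02 0 0" --pt "60 -0.2 -0.02 0 0" --pt "60 -0.2 -0.02 0 0" --pt "60 -0.2 -0.02 0 0" --pt "60 -0.2 -0.02 0 0" --pt "60 -0.2 -0.02 0 0" --pt "60 -0.2 -0.02 0 0" --pt "60 -0.2 -0.02 0 0"

```text
clock: 30.97
tcp_pos: [0.4765, -0.212, 0.2045]
ee_rot: [-0.0, 0.725, 0.689, 0.0]
contact_force: [-0.3, 0.2, 0.4]
opening: 0.0601
grasp_force: 0.0
```

```bash
python3 - <<'E'
from h import *
for n in("top","side"):
    p=r.get_image(n); save(p,n+"7")
    for d in r.trace("knife",p)[:1]: print(n,"knife",d["confidence"],rect(p,d["mask"],.02))
    for t in("mug","oil_bottle"):
        for d in r.place_of(t,p)[:1]: print(t,round(d["confidence"],2),at(p,d["location"],0).round(3)[:2])
E
```

```text
top knife 0.57 ((666.6609497070312, -6.900764465332031), (149.26416015625, 29.934282302856445), 87.44001770019531)
mug 0.55 [0.704 0.195]
oil_bottle 0.62 [ 0.719 -0.191]
side knife 0.71 ((665.2017822265625, -11.014762878417969), (170.21131896972656, 41.492496490478516), 86.7953109741211)
mug 0.77 [0.704 0.197]
oil_bottle 0.87 [ 0.71  -0.183]
```

View pics/top7.png

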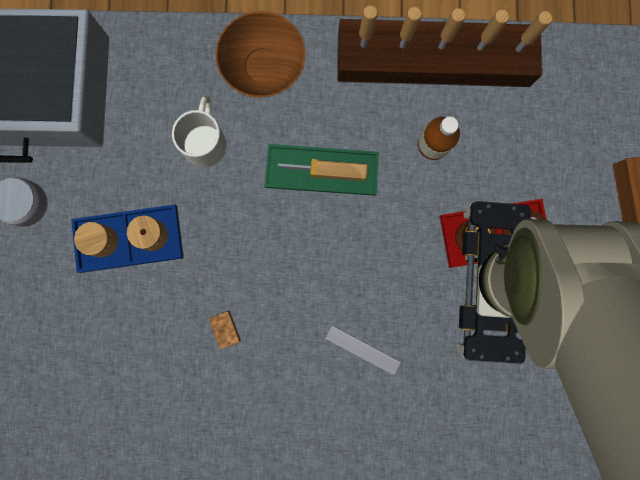

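View pics/side7.png

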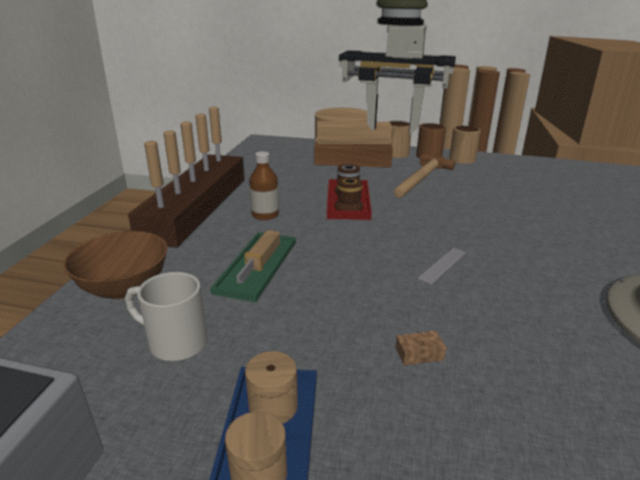

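The boxes stand in the blue bays at top (94,238) and (144,232). The knife lies lengthwise in the green tray at (322,170), the candles stand upright in the red tray at side (348,187), and the mug and bottle haven't moved.

```bash
python3 -c "
from bench import r
print(r.hand_in())"
```

```text
the job is handed in; nothing more can be done
None
```

The job is handed in: the final pictures show both boxes upright in the blue tray, both candle holders upright in the red tray, the knife flat in the green tray, and the mug and oil bottle unmoved, at about 31 s of the 128 s allowed; `hand_in()` returned no verdict.

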